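Put the bench kit away in the organiser

ROBOT

A 7-joint arm with a two-finger parallel gripper is mounted at the origin on a cart in front of the work surface, level with it; the furniture and walls round the work are solid. World frame = base frame: x ahead of the robot, y to its left, z up, the work surface at z = 0. Lengths are in m, angles in rad, forces in N, time in s.
With the tool pointing down it reaches from about 0.4 to 0.75 m from the base axis. Payload 19.5 kg.
Tool frame: the origin (TCP) lies between the finger pads; the fingertips stand 19 mm ahead of it and the grasp point (between the pads) is the TCP; z points along the fingers, y is the line along which they close (so a half turn about z gives the same grasp; the last joint's range is limited). The gripper opens to 85 mm and grips with 20 to 120 N. Pads are 22 mm wide; open, the fingers measure 114 mm over their backs; the gripper's body (76 mm by 85 mm) begins 54 mm behind the grasp point. The pads swing forward as they close: fully open they stand 13 mm farther back than shut.
Start: joints at [-1.274, 0.707, -0.028, 1.485, 0.022, 0.951, -0.075], TCP at [0.191, 0.542, 0.25] pointing down, gripper open.
Joint ranges: [-2.71, 2.71], [-0.32, 2.16], [-1.57, 1.52], [0, 2.45], [-1.46, 4.6], [0, 2.02], [-2.83, 2.83]. Speed limits (rad/s): [1.89, 1.89, 2.57, 2.57, 3.01, 3.01, 3.01].

INTERFACE

Orientations are given as [roll, pitch, yaw] about the fixed x, y, z axes, in that order (R = Rz(yaw) Ry(pitch) Rx(roll)).
In Python, from plant import bot, eyes gives the robot as it stands. The module is installed in compiled form; this text tells all that it offers.
- The arm moves only by the tool play_rows, never from a script. Its arguments are lists of equal length, an entry for each row: "fingers": the closure, from -1 (fully open) to 1 (shut); "offset": the shift along the tool's x, y, z each as a share of 1 m, from -1 to 1, a list of three; "yaw": the turn about the tool's z as a share of 120 degrees, from -1 to 1. A call has 1 to 5 rows; each row shifts and turns the commanded pose from where the row before left it, along the tool's axes as they then stand; what a row does not reach is not made up. A row lasts 1/12 s, in which the tool goes at most 41.7 mm and 7.16 degrees, less where a joint would pass 70% of its speed; a pose out of reach is approached as far as the arm can. A call with a number of a shift or a turn outside -1 to 1 is refused whole. A call with a gripper value outside its range is refused whole. The fingers move at their own pace and stop on an object; "force" is the grip in N (left out, the last holds). Time passes only in rows, so rows that do not move let the fingers close. It gives the time, the measured TCP pose, the force, the opening and the grip force at its end, in the units of the state.
- bot.get_state(): the state, without advancing time (a new reading comes with each control period).
- eyes.snapshot(name): name is "scene" or "top" or "wrist"; returns the picture (480x640x3 uint8, blue, green, red); there is no depth.
- eyes.get_calibration(name): a dict with "intrinsics" (3x3 intrinsics, pixels), "k1" (the pictures are not rectified: a ray, as slopes to the right and down, at radius r is drawn at 1 + k1 r^2 times it, then the intrinsics apply), "T" (4x4, takes a point from camera to world coordinates). Camera axes: x right, y down, z forward; pixel columns grow to the right and rows downward; lengths in m; the calibration is good to about 2 mm. A picture is of the moment at which its call begins: read the wrist's pose just before it. get_calibration takes no time and is no camera call; for the wrist camera it gives the pose at the moment of the call.
- bot.hand_in(): hands the job in; it is judged then, once.
The state is a dict: "time_s": time; "qpos": joint angles; "joint_vel": joint speeds; "tau": joint torques, N m; "tool_pos": TCP position; "ee_rot": TCP orientation; "contact_force": force on the tool from outside, world axes, zero at the start; "torque": the same for the moment, N m; "gripper_width": opening from 0.0 (shut) to 1.0 (fully open); "gripper_force": force on a finger pad.
Only numpy, scipy, OpenCV 4.12 (cv2) and the standard library are available. Lean on these libraries where they do the work, as an engineer would, in place of code of your own. Each camera call takes 0.05 s, during which the arm holds its last target. There are 200 camera calls.

TASK

Put the bench kit away in the small grey organiser: stand the tape measure, the round tin and the tally counter upright on its top, in one straight row between the oil bottle and the little jar, in that order going from the bottle to the jar, centred front to back on the top, about evenly spaced and not touching, the tape measure with a broad side to the front. Lay the steel plug gauge in the open drawer below and slide the drawer fully shut. Leave the bottle, the jar and the other things on the desk where they are.

Things in the scene. Friction and masses are not known exactly. Their poses are not given: they have to be found in the camera images.
- organiser: grey desk organiser, fixed, 140 deep (x) x 360 wide (y) x 70 mm high, with one drawer under its flat top; a 3 mm rim, 4 mm wide, runs along the back and both ends of the top. Origin: centre of its underside; x points away from its drawer front (from front to back), y along its width, z up
- shelf_top (a point): centre of the organiser's top surface, 70 mm above the desk; axes as the organiser's
- drawer (a joint): how far the drawer is out, m: 0 shut, at most 0.11; slides out along the organiser's -x; light friction. The opening from above reaches from the organiser's front face (70 mm in front of its origin) as far forward as the drawer is out less 1 mm, 328 mm wide
- drawer_floor (a point): centre of the drawer's inner floor, moves with the drawer; inside 118 deep (x) x 328 wide (y), walls 4 mm thick and 40 mm above the floor. The drawer front, 10 mm thick, reaches from 5 mm to 60 mm above the desk
- drawer_pull (a point): middle of the front edge of the pull, a lip 90 mm wide and 6 mm thick that stands 10 mm out of the drawer front; 54 mm above the desk, moves with the drawer
- oil_bottle: amber oil bottle with a red spout, body 43 mm in diameter and 80 mm high, 128 mm with the spout, standing near one end of the organiser's top; to be left alone. Origin: centre of its underside
- jar: little grey jar with a white cap, 36 mm in diameter, 55 mm high, standing near the other end of the organiser's top; to be left alone. Origin: centre of its underside
- tape_measure: yellow and black tape measure standing upright on its edge, 31 thick (x) x 73 long (y) x 58 mm high (z), to be gripped across its thickness. Origin: centre of its underside
- tape_mid (a point): centre of the tape measure's case (30 x 63 x 57 mm), 29 mm above its underside; axes as the tape measure's
- tin: round tin, white with a blue lid fixed on, 66 mm in diameter, 33 mm high. Origin: centre of its underside
- counter: white and black hand tally counter: a drum 45 mm in diameter and 24 mm high, with a small thumb lever on top (up to 32 mm) and a knob at the side (59 x 53 mm over all). Origin: centre of the underside of its bounding box; x and y along the 59 and 53 mm sides
- counter_mid (a point): centre of the counter's drum, 12 mm above its underside; axes as the counter's
- gauge: steel plug gauge lying on the desk, 80 mm long (along its y), knurled middle part 14 mm in diameter and 44 mm long, thinner pins of 6 mm at both ends; it can roll. Origin: on the desk under its middle as it starts
- gauge_mid (a point): centre of the gauge on its axis, 7 mm above the desk when it lies there; y along its length
- mug: white dotted mug, 82 mm in diameter, 91 mm high, 114 mm with its handle; bystander. Origin: centre of the underside of its bounding box
- tag_left: white key tag lying flat, 26 x 58 x 8 mm (x, y, z), at the robot's left; bystander. Origin: centre of its underside
- tag_right: white key tag lying flat, 26 x 58 x 8 mm (x, y, z), at the robot's right; bystander. Origin: centre of its underside

How it is judged:
At the end, for the whole second after the job is handed in: Tape measure, tin, counter upright on the top, on its middle line within 12 mm, in order from bottle to jar, not touching, each gap within 15 mm of even (about 15 mm); broad side within 0.2 rad of the front; gauge in the drawer, shut to 4 mm; bottle, jar upright; all at rest (x of tape_mid in the frame of shelf_top between -0.012 and 0.012 m and z of tape_mid in the frame of shelf_top between 0.025 and 0.033 m and x of tin in the frame of shelf_top between -0.012 and 0.012 m and z of tin in the frame of shelf_top between -0.004 and 0.004 m and x of counter_mid in the frame of shelf_top between -0.012 and 0.012 m and z of counter_mid in the frame of shelf_top between 0.008 and 0.016 m and horizontal distance between oil_bottle and tape_mid between 0.058 and 0.088 m and horizontal distance between tape_mid and tin between 0.069 and 0.099 m and horizontal distance between tin and counter_mid between 0.06 and 0.09 m and horizontal distance between counter_mid and jar between 0.045 and 0.075 m and contact force between oil_bottle and tape_measure below 0.05 N and contact force between tape_measure and tin below 0.05 N and contact force between tin and counter below 0.05 N and contact force between counter and jar below 0.05 N and angle between each of tape_measure, tin, counter, oil_bottle, jar's own z axis and vertical below 0.1 rad and angle between the x axis of tape_measure and the x axis of organiser, either way round below 0.2 rad and x of gauge_mid in the frame of drawer_floor between -0.06 and 0.06 m and y of gauge_mid in the frame of drawer_floor between -0.166 and 0.166 m and z of gauge_mid in the frame of drawer_floor between 0 and 0.02 m and value of joint drawer below 0.004 m and linear speed of each of tape_measure, tin, counter, gauge below 0.02 m/s).
It fails at once if the oil bottle or the jar is shifted more than 10 mm or tipped (distance of any of oil_bottle, jar from where it was at the start of the episode above 0.01 m or angle between any of oil_bottle, jar's own z axis and vertical above 0.3 rad).
It fails at once if the mug or a white key tag is shifted more than 20 mm (distance of any of mug, tag_left, tag_right from where it was at the start of the episode above 0.02 m).
It also fails if it takes over 72 s, if anything falls off the work surface, if the arm or the gripper's body presses on something with over 40 N, if the wrist force passes 120 N, or if a joint passes its speed limit or range.

## Working session

There is one attempt and no reset: what is moved stays moved. The work goes in short steps, Python scripts to look and compute and a tool call to move; the robot and the scene stay as the last step left them, time stands still between calls to the robot, and variables do not carry over. Pictures are saved under pics/ and viewed, at most 15 in all, crops included, and the job is handed in when it is done.

Besides the shell and the picture viewer there is one more tool, called after "Request:" as name(argument=value, ...) on one line, values as JSON. play_rows: Moves the arm, as the interface text tells. Its arguments: {"type":"object","properties":{"fingers":{"type":"array"},"offset":{"type":"array"},"yaw":{"type":"array"},"force":{"type":"number"}},"required":["fingers","offset","yaw"]}

```bash
mkdir -p pics; cat > h.py <<'E'
import numpy as np, cv2
from plant import bot, eyes
def ray(cal,u,v):
    K=np.array(cal["intrinsics"]);k1=cal["k1"];T=np.array(cal["T"])
    d=np.array([(u-K[0,2])/K[0,0],(v-K[1,2])/K[1,1]]);s=d.copy()
    for _ in range(30): s=d/(1+k1*(s@s))
    return T[:3,3],T[:3,:3]@np.array([s[0],s[1],1.])
def onz(cal,u,v,z):
    o,d=ray(cal,u,v);return o+d*(z-o[2])/d[2]
E
python3 - <<'E'
from h import *
s=bot.get_state();print(s)
for n in("top","scene"):
    c=eyes.get_calibration(n);print(n,c)
    cv2.imwrite(f"pics/{n}0.png",eyes.snapshot(n))
E
```

```text
{'time_s': 0.0, 'qpos': array([-1.27369086,  0.70708142, -0.02760328,  1.48499429,  0.02200121,
        0.95087739, -0.07548817]), 'joint_vel': array([-0.00081186,  0.00186016, -0.00228276,  0.00097334, -0.00033785,
        0.00096747,  0.00022986]), 'tau': array([ 9.95051087e-04, -8.83193421e+01,  1.23475973e+00, -2.36181414e+01,
        1.69318792e-02,  6.23901637e-03,  6.17115020e-06]), 'tool_pos': array([0.19103568, 0.54208894, 0.24984107]), 'ee_rot': array([-3.14053562e+00,  4.29120781e-05,  2.80278934e+00]), 'contact_force': array([-1.37486828, -0.6720057 , -0.06375305]), 'torque': array([-0.01845098,  0.01129995,  0.01015103]), 'gripper_force': 0.0, 'gripper_width': 0.9999606503425559}
top {'intrinsics': array([[464.47609332,   0.        , 317.43251654],
       [  0.        , 464.47609332, 239.77922555],
       [  0.        ,   0.        ,   1.        ]]), 'k1': -0.029160219875895628, 'T': array([[-0.00465024, -0.98713227,  0.15983825,  0.37535257],
       [-0.99978752,  0.00779952,  0.01908119, -0.0832745 ],
       [-0.02008233, -0.15971555, -0.98695878,  1.12164471],
       [ 0.        ,  0.        ,  0.        ,  1.        ]])}
scene {'intrinsics': array([[534.14118402,   0.        , 320.17166826],
       [  0.        , 534.14118402, 233.47088511],
       [  0.        ,   0.        ,   1.        ]]), 'k1': -0.09971674021283151, 'T': array([[ 0.6275616 , -0.59741552,  0.4992606 , -0.2806125 ],
       [-0.77846935, -0.47133334,  0.41452424, -0.77309027],
       [-0.01232505, -0.64879857, -0.76086037,  1.32540805],
       [ 0.        ,  0.        ,  0.        ,  1.        ]])}
```

View pics/top0.png

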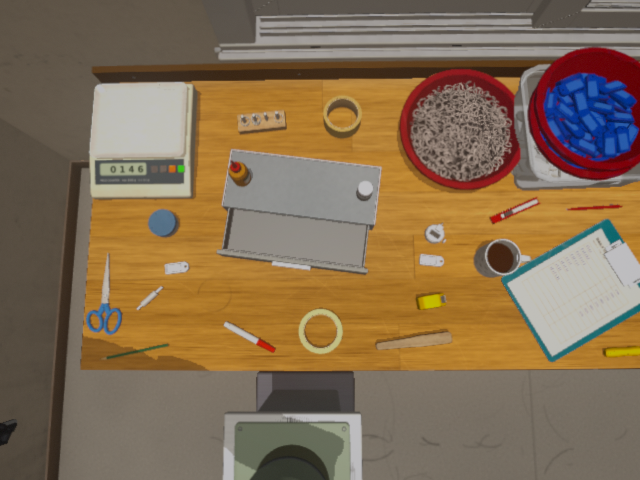

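View pics/scene0.png

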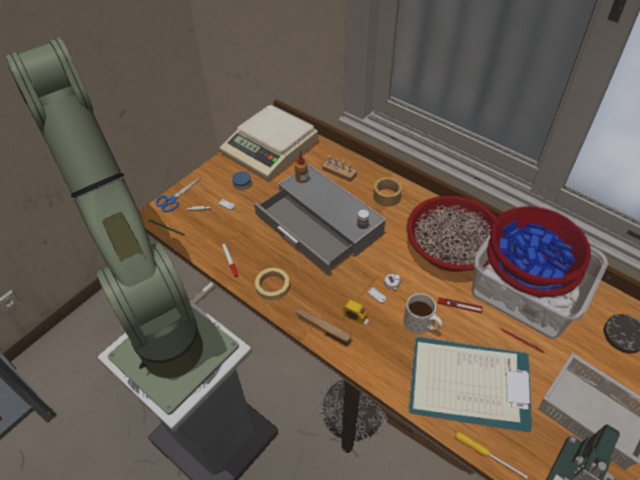

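The top view shows the bottle at (238,175), jar (365,189), tin (162,222), counter (434,233), tape (431,301), gauge (150,298), tags at (176,268) and (431,260), mug (500,258). The organiser's top spans (231,151) to (381,166) along the back, and its drawer is open. The scene view agrees.

```bash
python3 - <<'E'
from h import *
im=cv2.imread("pics/top0.png")
def crop(x,y,w,h,f): return cv2.resize(im[y:y+h,x:x+w],None,fx=f,fy=f,interpolation=cv2.INTER_CUBIC)
a=crop(215,140,180,140,4)      # 720x560
cv2.imwrite("pics/org.png",a)
b=np.hstack([crop(130,200,60,120,5),crop(405,215,60,120,5)])
cv2.imwrite("pics/items.png",b)
c=eyes.get_calibration("top")
hsv=cv2.cvtColor(im,cv2.COLOR_BGR2HSV)
def comp(mask,box,z,name):
    m=np.zeros_like(mask);x,y,w,h=box;m[y:y+h,x:x+w]=mask[y:y+h,x:x+w]
    n,l,st,ce=cv2.connectedComponentsWithStats(m)
    i=1+np.argmax(st[1:,4]);pts=np.argwhere(l==i)[:,::-1].astype(np.float32)
    P=np.array([onz(c,u,v,z)[:2] for u,v in pts]).astype(np.float32)
    r=cv2.minAreaRect(P*1000);print(name,st[i],ce[i].round(1),"mean",P.mean(0).round(4),"rect",r,
      "long axis yaw",np.degrees(np.arctan2(*np.linalg.svd(P-P.mean(0),full_matrices=False)[2][0][::-1])).round(1))
H,S,V=cv2.split(hsv)
blue=((H>95)&(H<125)&(S>70)).astype(np.uint8)
yel=((H>24)&(H<35)&(S>150)&(V>120)).astype(np.uint8)
wh=((S<60)&(V>150)).astype(np.uint8)
comp(blue,(140,200,50,45),.033,"tin")
comp(yel|((V<60).astype(np.uint8)),(410,285,42,28),.057,"tape")
comp(wh,(420,220,28,28),.024,"counter")
comp(wh,(135,282,30,30),.007,"gauge")
comp(wh,(160,258,32,18),.008,"tagL")
comp(wh,(415,252,32,16),.008,"tagR")
comp(wh,(352,178,26,20),.055+.07,"jarcap")
comp(((H<16)&(S>150)&(V<190)).astype(np.uint8),(228,160,22,28),.15,"bottle")
for n,u,v,z in[("BL",231,151,.073),("BR",381,166,.073),("FR",376,227,.07),("FL",225,205,.07)]: print(n,onz(c,u,v,z).round(4))
E
```

```text
tin [149 210  26  26 515] [161.7 222.4] mean [0.5972 0.3135] rect ((597.650390625, 313.5054931640625), (60.81764221191406, 59.00566864013672), 46.236473083496094) long axis yaw -116.4
tape [422 295  19  14 203] [431.3 301.2] mean [ 0.4046 -0.3203] rect ((404.4888000488281, -320.40252685546875), (27.24302864074707, 38.04286193847656), 8.961235046386719) long axis yaw 97.4
counter [426 224  18  18 215] [434.9 232.5] mean [ 0.5685 -0.3432] rect ((568.6065673828125, -342.3089294433594), (41.07882308959961, 41.308143615722656), 89.54796600341797) long axis yaw 136.5
gauge [137 287  26  23 123] [149.  297.7] mean [0.4176 0.345 ] rect ((417.8695068359375, 344.642333984375), (11.534543991088867, 78.62385559082031), 42.937835693359375) long axis yaw 132.8
tagL [165 262  24  12 233] [175.8 267.4] mean [0.4904 0.2824] rect ((490.5229797363281, 280.8712158203125), (25.42789649963379, 57.34734344482422), 6.013643264770508) long axis yaw 97.2
tagR [419 254  25  13 242] [430.8 260.1] mean [ 0.5041 -0.3342] rect ((503.7470703125, -334.8661193847656), (57.809391021728516, 25.748455047607422), 83.13643646240234) long axis yaw -96.1
jarcap [357 179  17  16 201] [365.1 186.7] mean [ 0.6549 -0.1699] rect ((655.3638916015625, -169.81292724609375), (35.35462188720703, 34.27859115600586), 89.43312072753906) long axis yaw -138.7
bottle [229 162  12  11 100] [235.2 167.2] mean [0.695  0.1146] rect ((695.36767578125, 115.96551513671875), (24.349206924438477, 22.757890701293945), 89.28205871582031) long axis yaw -151.5
BL [0.7604 0.1413 0.073 ]
BR [ 0.7192 -0.2129  0.073 ]
FR [ 0.5744 -0.1978  0.07  ]
FL [0.6296 0.1525 0.07  ]
```

View pics/org.png

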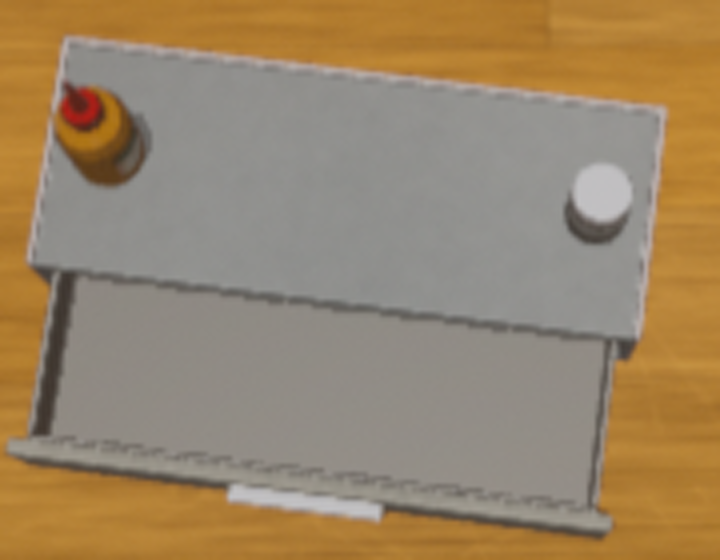

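View pics/items.png

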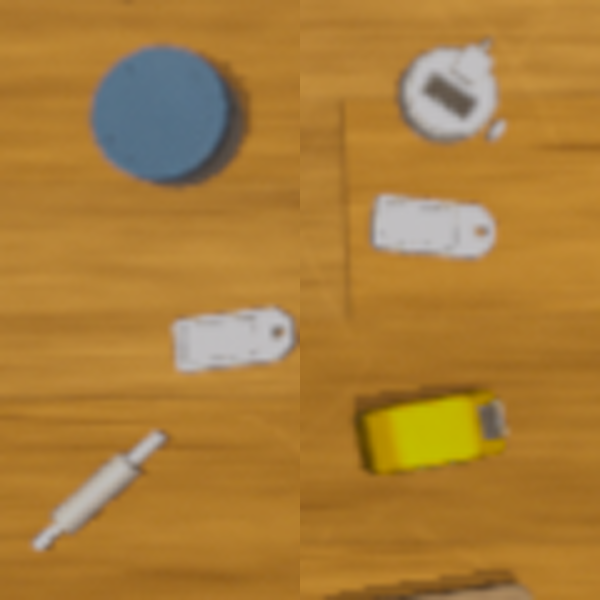

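The organiser crop gives corners BL (66,37), BR (665,107), FR (637,340) and FL (28,266), with the pull lip from (228,487) to (382,520). In the items crop, the tape's mouth points right, the counter's lever is up-right of its drum centre at (449,93), and its knob is low-right.

```bash
cat >> h.py <<'E'
def go(p,yawdeg,s=None):
    "print tool-frame shift and turn (share of 120 deg) from pose now; shift in axes now and in axes after the turn"
    s=s or bot.get_state();y=s["ee_rot"][2];d=np.array(p)-s["tool_pos"];t=np.radians(yawdeg)
    f=lambda a:np.array([np.cos(a)*d[0]+np.sin(a)*d[1],np.sin(a)*d[0]-np.cos(a)*d[1],-d[2]]).round(4)
    turn=((y-t+np.pi)%(2*np.pi)-np.pi)/np.radians(120)
    print("to",p,yawdeg,"| before-turn axes",f(y),"after-turn axes",f(t),"turn",round(turn,4),"rows>=",np.ceil(np.linalg.norm(d)/.0417),np.ceil(abs(turn)/.0596))
E
python3 - <<'E'
from h import *
c=eyes.get_calibration("top");cs=eyes.get_calibration("scene")
A=lambda x,y,z:onz(c,x/4+215-.375,y/4+140-.375,z)
B=lambda x,y,z:onz(c,(x-300)/5+405-.4,y/5+215-.4,z)
BL,BR,FR,FL=A(66,37,.073),A(665,107,.073),A(637,340,.07),A(28,266,.07)
for n,p in zip("BL BR FR FL".split(),(BL,BR,FR,FL)):print(n,p.round(4))
print("w",np.linalg.norm(BL-BR),np.linalg.norm(FL-FR),"d",np.linalg.norm(BL-FL),np.linalg.norm(BR-FR))
ya=np.degrees([np.arctan2(*(v[:2]*[1,1])[::-1]) for v in(BL-BR,FL-FR,BL-FL,BR-FR)]);print("angles",ya)
C=(BL+BR+FR+FL)/4;yaw=np.radians(np.mean([ya[0]-90,ya[1]-90,ya[2],ya[3]]));print("C",C,"yaw",np.degrees(yaw))
ex=np.array([np.cos(yaw),np.sin(yaw)]);ey=np.array([-ex[1],ex[0]])
def org(p):d=p[:2]-C[:2];return (d@ex).round(4),(d@ey).round(4)
print("jar",org(A(602,192,.125)),"bottle redcap z.16",A(80,107,.16),org(A(80,107,.16)))
print("pull front edge",A(228,500,.054),org(A(228,500,.054)),org(A(382,519,.054)))
print("tape corners",[B(*q,.057).round(4) for q in((362,410),(495,392),(503,452),(375,472))])
print("counter drum",B(449,93,.024),"knob",B(497,130,.012),"lever",B(487,45,.03))
# bottle: red cap in both views
for n,box in(("top",(225,155,25,30)),("scene",(290,145,25,45))):
    im=cv2.cvtColor(cv2.imread(f"pics/{n}0.png"),cv2.COLOR_BGR2HSV);x,y,w,h=box
    m=((im[...,0]<4)|(im[...,0]>172))&(im[...,1]>170)&(im[...,2]>60);m2=m[y:y+h,x:x+w]
    q=np.argwhere(m2)[:,::-1]+[x,y];print(n,len(q),q.mean(0),q.min(0),q.max(0))
    o,d=ray(c if n=="top" else cs,*q.mean(0))
    if n=="top":o1,d1=o,d
    else:
        t=np.linalg.lstsq(np.c_[d1,-d],o-o1,rcond=None)[0];p1,p2=o1+t[0]*d1,o+t[1]*d;print("red",p1,p2,org(p1),org(p2))
s=bot.get_state();go([.4178,.345,.09],132.8,s)
E
```

```text
BL [0.7657 0.1412 0.073 ]
BR [ 0.7183 -0.2125  0.073 ]
FR [ 0.58  -0.193  0.07 ]
FL [0.627  0.1604 0.07  ]
w 0.3568607689300991 0.3565449142578077 d 0.14001526701814831 0.13972604711091746
angles [82.37045556 82.417238   -7.89638733 -8.02653947]
C [ 0.67274216 -0.0260083   0.0715    ] yaw -7.783808311072987
jar (np.float64(-0.0003), np.float64(-0.1454)) bottle redcap z.16 [0.69345978 0.1138409  0.16      ] (np.float64(0.0016), np.float64(0.1414))
pull front edge [0.49084443 0.0436746  0.054     ] (np.float64(-0.1897), np.float64(0.0444)) (np.float64(-0.1891), np.float64(-0.0455))
tape corners [array([ 0.4152, -0.2883,  0.057 ]), array([ 0.4229, -0.349 ,  0.057 ]), array([ 0.3959, -0.3514,  0.057 ]), array([ 0.3873, -0.2931,  0.057 ])]
counter drum [ 0.56684801 -0.34197404  0.024     ] knob [ 0.5506423  -0.36711798  0.012     ] lever [ 0.58891473 -0.35972977  0.03      ]
top 44 [235.27272727 167.09090909] [231 163] [239 170]
scene 11 [299.90909091 159.81818182] [298 159] [302 161]
red [0.69284402 0.11301801 0.15691301] [0.69154357 0.11419442 0.1567244 ] (np.float64(0.0011), np.float64(0.1405)) (np.float64(-0.0004), np.float64(0.1415))
to [0.4178, 0.345, 0.09] 132.8 | before-turn axes [-0.2794 -0.1106  0.1599] after-turn axes [-0.2987  0.0325  0.1599] turn 0.2316 rows>= 9.0 4.0
```

Top corners measure 357 × 140 mm, which matches. The jar and bottle lie on the middle line, and the pull shows the drawer about 100 mm out. First the gauge.

Request:
play_rows(fingers=[0.1,0.1,0.1,0.1], offset=[[0,0,0.02],[0,0,0.02],[0,0,0.02],[0,0,0.02]], yaw=[0.0579,0.0579,0.0579,0.0579], force=30)

```text
time_s: 0.43
tool_pos: [0.1911, 0.5421, 0.1693]
ee_rot: [-3.142, 0.0, 2.312]
contact_force: [0.8, -0.0, -0.5]
gripper_width: 0.458
gripper_force: 0.0
```

Request:
play_rows(fingers=[0.1,0.1,0.1,0.1,0.1], offset=[[-0.035,0.004,0.01],[-0.035,0.004,0.01],[-0.035,0.004,0.01],[-0.035,0.004,0.01],[-0.035,0.004,0.01]], yaw=[0,0,0,0,0])

```text
time_s: 0.85
tool_pos: [0.3256, 0.4262, 0.1197]
ee_rot: [-3.141, 0.0, 2.318]
contact_force: [1.4, 0.9, -0.7]
gripper_width: 0.453
gripper_force: 0.0
```

Request:
play_rows(fingers=[0.1,0.1,0.1,0.1,0.1], offset=[[-0.035,0.004,0.01],[-0.035,0.004,0.01],[-0.035,0.004,0.01],[-0.02,0.001,0],[0,0,0]], yaw=[0,0,0,0,0])

```text
time_s: 1.27
tool_pos: [0.4224, 0.3404, 0.0896]
ee_rot: [-3.14, 0.002, 2.312]
contact_force: [0.2, -0.1, -0.2]
gripper_width: 0.451
gripper_force: 0.0
```

```bash
python3 - <<'E'
from h import *
s=bot.get_state();print(s["time_s"],s["tool_pos"],s["ee_rot"],s["contact_force"],s["qpos"][6])
go([.4178,.345,.022],132.8,s)
c=eyes.get_calibration("wrist");im=eyes.snapshot("wrist");print(c);cv2.imwrite("pics/w1.png",im)
go([.4178,.345,.022],132.8)
hsv=cv2.cvtColor(im,cv2.COLOR_BGR2HSV);m=((hsv[...,1]<60)&(hsv[...,2]>150)).astype(np.uint8)
n,l,st,ce=cv2.connectedComponentsWithStats(m)
for i in range(1,n):
    if st[i,4]>300: print(st[i],ce[i].round(1),onz(c,*ce[i],.007).round(4))
E
```

```text
1.2667 [0.42238382 0.34040235 0.08961002] [-3.14029620e+00  2.46200977e-03  2.31183303e+00] [ 0.15743938 -0.08265685 -0.15244077] 0.0026186534563536717
to [0.4178, 0.345, 0.022] 132.8 | before-turn axes [ 0.0065 -0.0003  0.0676] after-turn axes [ 0.0065 -0.0002  0.0676] turn -0.0028 rows>= 2.0 1.0
{'intrinsics': array([[376.37363995,   0.        , 317.87428869],
       [  0.        , 376.37363995, 240.72491993],
       [  0.        ,   0.        ,   1.        ]]), 'k1': -0.048273391027731725, 'T': array([[ 0.73750164,  0.6441663 ,  0.20283269,  0.3707936 ],
       [ 0.67534242, -0.70256644, -0.22430563,  0.39804793],
       [-0.00198669,  0.30240729, -0.95317673,  0.2133136 ],
       [ 0.        ,  0.        ,  0.        ,  1.        ]])}
to [0.4178, 0.345, 0.022] 132.8 | before-turn axes [ 0.0035 -0.0004  0.0679] after-turn axes [ 0.0035 -0.0004  0.0679] turn -0.0017 rows>= 2.0 1.0
[   0    0  103   62 3980] [38.5 23.3] [0.2322 0.3391 0.007 ]
[ 514    0  126  148 4204] [581.9  65.2] [0.451  0.5119 0.007 ]
[ 435   70  150  169 4849] [498.7 142. ] [0.4488 0.4563 0.007 ]
[ 307  210   24  103 1870] [318.4 253.2] [0.42   0.3441 0.007 ]
[ 303  348   68   70 2496] [337.  383.6] [0.4908 0.2851 0.007 ]
[   0  378   67   36 1197] [ 30.  395.2] [0.3434 0.1315 0.007 ]
```

View pics/w1.png

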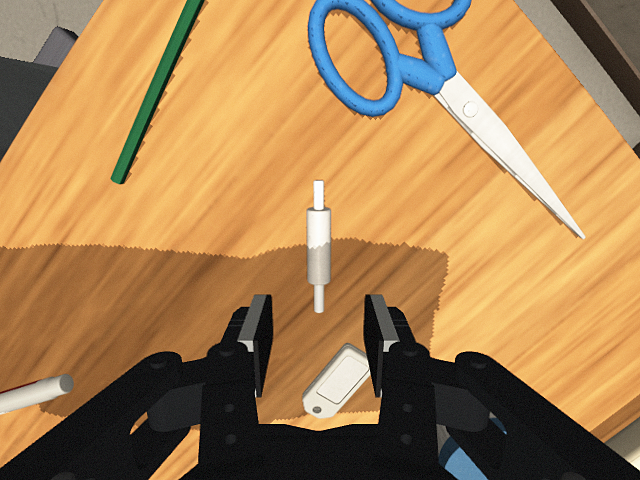

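The wrist view shows the gauge at (318,246), aligned midway between the pads. This agrees with the top-view fix, so descend and grip.

Request:
play_rows(fingers=[0.1,0.1,0.1,0.1], offset=[[0.003,0,0.03],[0,0,0.02],[0,0,0.016],[0,0,0]], yaw=[0,0,0,0])

```text
time_s: 1.65
tool_pos: [0.4153, 0.3469, 0.0218]
ee_rot: [-3.138, -0.001, 2.319]
contact_force: [0.0, -0.7, -0.4]
gripper_width: 0.447
gripper_force: 0.0
```

Request:
play_rows(fingers=[0.4,0.6,1,1,1], offset=[[0,0,0],[0,0,0],[0,0,0],[0,0,0],[0,0,0]], yaw=[0,0,0,0,0])

```text
time_s: 2.07
tool_pos: [0.4172, 0.3473, 0.0254]
ee_rot: [3.14, -0.0, 2.318]
contact_force: [-2.2, 0.4, 8.8]
gripper_width: 0.145
gripper_force: 29.6
```

Request:
play_rows(fingers=[1,1,1,1], offset=[[0,0,-0.02],[0,0,-0.03],[0,0,-0.03],[0,0,-0.03]], yaw=[0,0.0525,0.0525,0.0525])

```text
time_s: 2.4
tool_pos: [0.4169, 0.3468, 0.1363]
ee_rot: [3.141, -0.001, 1.982]
contact_force: [0.1, 0.3, -0.8]
gripper_width: 0.144
gripper_force: 29.7
```

Request:
play_rows(fingers=[1,1,1,1,1], offset=[[0,0,0],[0,0,0],[0,0,0],[0,0,0],[0,0,0]], yaw=[0.0527,0.0527,0.0527,0.0527,0.0527])

```text
time_s: 2.82
tool_pos: [0.4171, 0.347, 0.135]
ee_rot: [3.141, -0.001, 1.431]
contact_force: [-0.7, 0.1, -0.4]
gripper_width: 0.147
gripper_force: 29.7
```

Request:
play_rows(fingers=[1,1,1,1,1], offset=[[-0.031,0.017,0],[-0.031,0.017,0],[-0.031,0.017,0],[-0.031,0.017,0],[-0.031,0.017,0]], yaw=[0,0,0,0,0])

```text
time_s: 3.23
tool_pos: [0.4809, 0.1803, 0.135]
ee_rot: [3.141, -0.001, 1.436]
contact_force: [0.9, -0.1, -0.6]
gripper_width: 0.144
gripper_force: 29.7
```

Request:
play_rows(fingers=[1,1,1,1,1], offset=[[-0.031,0.017,0],[-0.031,0.017,0],[-0.031,0.017,0],[-0.031,0.017,0],[-0.031,0.017,0]], yaw=[0,0,0,0,0])

```text
time_s: 3.65
tool_pos: [0.5443, 0.015, 0.1351]
ee_rot: [3.141, -0.0, 1.436]
contact_force: [0.1, 0.5, 0.4]
gripper_width: 0.143
gripper_force: 29.7
```

Request:
play_rows(fingers=[1,1,1], offset=[[-0.025,0.014,0],[0,0,0],[0,0,0]], yaw=[0,0,0])

```text
time_s: 3.9
tool_pos: [0.5546, -0.0114, 0.1348]
ee_rot: [3.141, 0.0, 1.433]
contact_force: [-0.0, 2.0, -0.9]
gripper_width: 0.14
gripper_force: 29.7
```

```bash
python3 - <<'E'
from h import *
s=bot.get_state();print(s["gripper_width"],s["tool_pos"]);go([.5538,-.0097,.045],82.2,s)
E
```

```text
0.13963385527228717 [ 0.55464847 -0.01143267  0.13480876]
to [0.5538, -0.0097, 0.045] 82.2 | before-turn axes [ 0.0016 -0.0011  0.0898] after-turn axes [ 0.0016 -0.0011  0.0898] turn -0.0006 rows>= 3.0 1.0
```

Request:
play_rows(fingers=[1,1,1,1,1], offset=[[0,-0.001,0.03],[0,0,0.03],[0,0,0.02],[0,0,0.01],[0,0,0]], yaw=[0,0,0,0,0])

```text
time_s: 4.32
tool_pos: [0.5526, -0.0089, 0.0431]
ee_rot: [-3.139, 0.0, 1.437]
contact_force: [-0.7, -0.3, -0.8]
gripper_width: 0.145
gripper_force: 29.7
```

Request:
play_rows(fingers=[0.6,0.4,0.3,0.3], offset=[[0,0,0],[0,0,0],[0,0,0],[0,0,0]], yaw=[0,0,0,0])

```text
time_s: 4.65
tool_pos: [0.5538, -0.0097, 0.0453]
ee_rot: [3.14, -0.0, 1.436]
contact_force: [-0.5, 0.5, 0.0]
gripper_width: 0.354
gripper_force: 0.0
```

Request:
play_rows(fingers=[0.3,0.3,0.3,0.3], offset=[[0,0,-0.03],[0,0,-0.03],[0,0,-0.03],[0,0,0]], yaw=[0,0,0,0])

```text
time_s: 4.98
tool_pos: [0.5552, -0.0099, 0.1397]
ee_rot: [3.135, -0.001, 1.436]
contact_force: [1.1, 0.0, 1.4]
gripper_width: 0.353
gripper_force: 0.0
```

```bash
python3 - <<'E'
from h import *
s=bot.get_state();im=eyes.snapshot("wrist");cv2.imwrite("pics/w2.png",im)
# pre-push pose: 25 mm in front of pull edge at org (-.25,0)
ex=np.array([.9907,-.1357]);C=np.array([.6727,-.026])
print(C-.25*ex);go([*(C-.25*ex),.13],82.2,s);go([*(C-.25*ex),.05],82.2,s)
E
```

```text
[0.425025 0.007925]
to [np.float64(0.425025), np.float64(0.007924999999999998), 0.13] 82.2 | before-turn axes [ 0.0002 -0.1314  0.0097] after-turn axes [ 0.     -0.1314  0.0097] turn 0.0006 rows>= 4.0 1.0
to [np.float64(0.425025), np.float64(0.007924999999999998), 0.05] 82.2 | before-turn axes [ 0.0002 -0.1314  0.0897] after-turn axes [ 0.     -0.1314  0.0897] turn 0.0006 rows>= 4.0 1.0
```

View pics/w2.png

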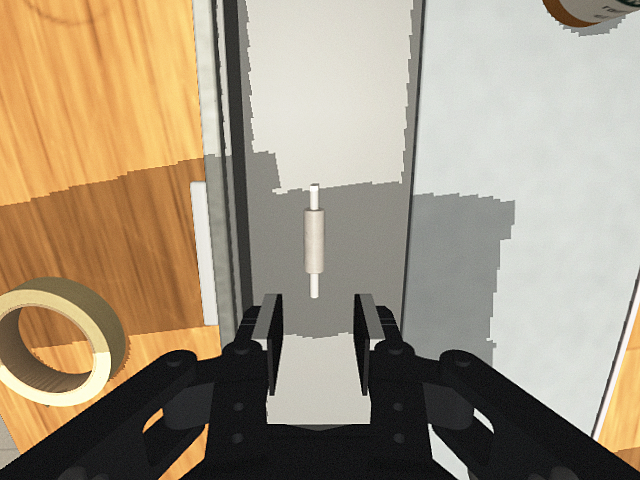

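The gauge lies at (314,240) in the drawer. Now shut the drawer with closed fingers on the middle of the pull.

Request:
play_rows(fingers=[1,1,1,1], offset=[[0,-0.033,0],[0,-0.033,0],[0,-0.033,0],[0,-0.032,0]], yaw=[0,0,0,0])

```text
time_s: 5.37
tool_pos: [0.4217, 0.0079, 0.1344]
ee_rot: [-3.141, 0.0, 1.436]
contact_force: [0.4, 0.5, -1.3]
gripper_width: 0.002
gripper_force: 0.0
```

Request:
play_rows(fingers=[1,1,1,1,1], offset=[[0,0,0.03],[0,0,0.03],[0,0,0.024],[0,0,0],[0,0.02,0]], yaw=[0,0,0,0,0])

```text
time_s: 5.78
tool_pos: [0.4404, 0.0053, 0.0498]
ee_rot: [-3.135, 0.001, 1.436]
contact_force: [-0.9, -0.2, 0.5]
gripper_width: 0.004
gripper_force: 0.0
```

Request:
play_rows(fingers=[1,1,1,1,1], offset=[[0,0.02,0],[0,0.012,0],[0,0.012,0],[0,0.012,0],[0,0.012,0]], yaw=[0,0,0,0,0])

```text
time_s: 6.2
tool_pos: [0.5111, -0.0041, 0.0517]
ee_rot: [-3.141, 0.0, 1.436]
contact_force: [-2.1, 0.3, -1.4]
gripper_width: -0.002
gripper_force: 0.8
```

Request:
play_rows(fingers=[1,1,1,1,1], offset=[[0,0.012,0],[0,0.012,0],[0,0.012,0],[0,0.01,0],[0,0.006,0]], yaw=[0,0,0,0,0])

```text
time_s: 6.62
tool_pos: [0.563, -0.0112, 0.0517]
ee_rot: [3.141, 0.0, 1.436]
contact_force: [-1.3, -0.2, 1.1]
gripper_width: -0.0
gripper_force: 0.7
```

```bash
python3 - <<'E'
from h import *
s=bot.get_state();print(s["time_s"],s["contact_force"])
ex=np.array([.9907,-.1357]);C=np.array([.6727,-.026])
print("org x",(s["tool_pos"][:2]-C)@ex, s["tool_pos"])
E
```

```text
6.6167 [-1.3275869  -0.19561705  1.06772475]
org x -0.1106635657720784 [ 0.56302787 -0.01117771  0.05165599]
```

Request:
play_rows(fingers=[1,1,1,1], offset=[[0,0.003,0],[0,0.002,0],[0,0.001,0],[0,0,0]], yaw=[0,0,0,0])

```text
time_s: 6.95
tool_pos: [0.5681, -0.0118, 0.0505]
ee_rot: [-3.142, 0.0, 1.436]
contact_force: [0.2, 0.0, -0.4]
gripper_width: 0.002
gripper_force: 0.0
```

Request:
play_rows(fingers=[1,1], offset=[[0,0.0015,0],[0,0,0]], yaw=[0,0])

```text
time_s: 7.12
tool_pos: [0.5697, -0.012, 0.0504]
ee_rot: [-3.141, 0.0, 1.436]
contact_force: [-0.6, 0.9, 0.4]
gripper_width: -0.0
gripper_force: 0.3
```

```bash
python3 - <<'E'
from h import *
s=bot.get_state();print(s["time_s"],s["contact_force"])
ex=np.array([.9907,-.1357]);C=np.array([.6727,-.026])
print("org x",(s["tool_pos"][:2]-C)@ex, s["tool_pos"])
im=eyes.snapshot("top");cv2.imwrite("pics/org2.png",cv2.resize(im[140:280,215:395],None,fx=4,fy=4,interpolation=cv2.INTER_CUBIC))
E
```

```text
7.1167 [-0.64424184  0.92666046  0.41343457]
org x -0.10392363846952091 [ 0.5697193  -0.01199365  0.05035871]
```

Not at the stop yet, so push on in small steps.

Request:
play_rows(fingers=[1,1,1], offset=[[0,0.002,0],[0,0.001,0],[0,0,0]], yaw=[0,0,0])

```text
time_s: 7.42
tool_pos: [0.5714, -0.0122, 0.0502]
ee_rot: [-3.138, 0.0, 1.436]
contact_force: [-11.6, 1.0, 8.8]
gripper_width: 0.003
gripper_force: 5.7
```

Request:
play_rows(fingers=[1,1,1], offset=[[0,0.002,0],[0,0,0],[0,0,0]], yaw=[0,0,0])

```text
time_s: 7.67
tool_pos: [0.5716, -0.0123, 0.0501]
ee_rot: [-3.134, 0.0, 1.436]
contact_force: [-23.9, 3.0, 17.5]
gripper_width: -0.005
gripper_force: 12.0
```

```bash
python3 - <<'E'
from h import *
s=bot.get_state();print(s["time_s"],s["contact_force"])
ex=np.array([.9907,-.1357]);C=np.array([.6727,-.026])
print("org x",(s["tool_pos"][:2]-C)@ex, s["tool_pos"])
im=eyes.snapshot("top");cv2.imwrite("pics/org2.png",cv2.resize(im[140:280,215:395],None,fx=4,fy=4,interpolation=cv2.INTER_CUBIC))
E
```

```text
7.6667 [-23.88942894   2.95807659  17.46090784]
org x -0.10198698228592666 [ 0.57163347 -0.01229053  0.0501174 ]
```

View pics/org2.png

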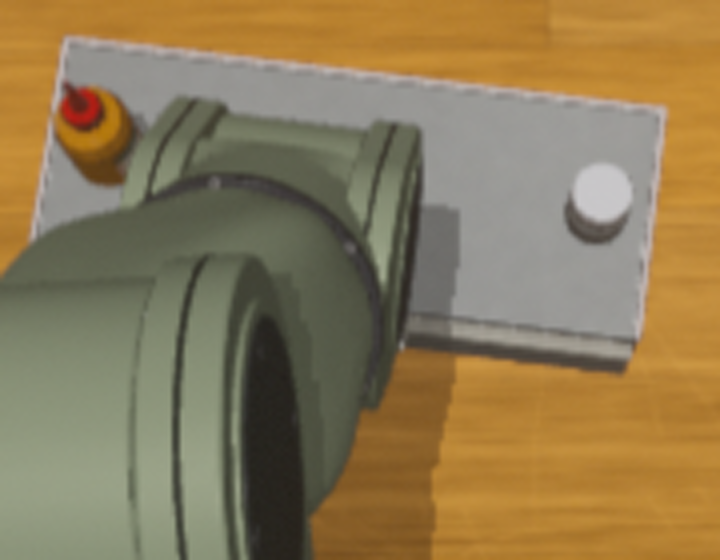

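The drawer front is flush at (520,340) and the stop force is 24 N, so it is shut. Back off and go to the tin.

Request:
play_rows(fingers=[1,1,1,1,1], offset=[[0,-0.01,0],[0,-0.02,0],[0,-0.02,-0.02],[0,0,-0.035],[0,0,-0.035]], yaw=[0,0,0,0,0])

```text
time_s: 8.13
tool_pos: [0.5241, -0.0059, 0.1411]
ee_rot: [-3.139, 0.0, 1.436]
contact_force: [1.4, 0.5, 0.2]
gripper_width: -0.001
gripper_force: 0.0
```

```bash
python3 - <<'E'
from h import *
go([.597,.3135,.15],180)
E
```

```text
to [0.597, 0.3135, 0.15] 180 | before-turn axes [ 0.3263  0.0293 -0.0089] after-turn axes [-0.0729  0.3194 -0.0089] turn -0.8144 rows>= 8.0 14.0
```

Request:
play_rows(fingers=[-1,-1,-1,-1,-1], offset=[[0.036,0.003,-0.001],[0.036,0.003,-0.001],[0.036,0.003,-0.001],[0.036,0.003,-0.001],[0.036,0.003,-0.001]], yaw=[0,0,0,0,0])

```text
time_s: 8.55
tool_pos: [0.5644, 0.1724, 0.1456]
ee_rot: [3.141, -0.0, 1.436]
contact_force: [0.9, -0.2, -0.1]
gripper_width: 0.709
gripper_force: 0.0
```

Request:
play_rows(fingers=[-1,-1,-1,-1,-1], offset=[[0.036,0.003,-0.001],[0.036,0.003,-0.001],[0.036,0.003,-0.001],[0.036,0.003,0],[0,0,0]], yaw=[0,0,0,0,-0.058])

```text
time_s: 8.97
tool_pos: [0.5945, 0.3192, 0.1475]
ee_rot: [-3.141, -0.003, 1.56]
contact_force: [-1.0, 0.2, -1.0]
gripper_width: 1.005
gripper_force: 0.0
```

Request:
play_rows(fingers=[-1,-1,-1,-1,-1], offset=[[0,0,0],[0,0,0],[0,0,0],[0,0,0],[0,0,0]], yaw=[-0.058,-0.058,-0.058,-0.058,-0.058])

```text
time_s: 9.38
tool_pos: [0.5955, 0.3115, 0.1483]
ee_rot: [3.142, 0.0, 2.171]
contact_force: [-0.7, -0.7, -0.5]
gripper_width: 1.002
gripper_force: 0.0
```

Request:
play_rows(fingers=[-1,-1,-1,-1,-1], offset=[[0,0,0],[0,0,0],[0,0,0],[0,0,0],[0,0,0]], yaw=[-0.058,-0.058,-0.058,-0.058,-0.058])

```text
time_s: 9.8
tool_pos: [0.5956, 0.3114, 0.1483]
ee_rot: [-3.142, 0.0, 2.778]
contact_force: [-0.5, 0.9, -0.3]
gripper_width: 0.996
gripper_force: 0.0
```

Request:
play_rows(fingers=[-1,-1,-1,-1,-1], offset=[[0,0,0],[0,0,0],[0,0,0],[0,0,0],[0,0,0]], yaw=[-0.058,-0.058,-0.058,0,0])

```text
time_s: 10.22
tool_pos: [0.5956, 0.3113, 0.1482]
ee_rot: [3.142, -0.0, 3.132]
contact_force: [0.1, -0.2, 1.1]
gripper_width: 0.998
gripper_force: 0.0
```

```bash
python3 - <<'E'
from h import *
s=bot.get_state();c=eyes.get_calibration("wrist");im=eyes.snapshot("wrist");cv2.imwrite("pics/w3.png",im)
print(s["qpos"]);go([.597,.3135,.02],180,s)
H,S,V=cv2.split(cv2.cvtColor(im,cv2.COLOR_BGR2HSV));m=((H>95)&(H<125)&(S>60)).astype(np.uint8)
n,l,st,ce=cv2.connectedComponentsWithStats(m)
for i in range(1,n):
    if st[i,4]>1500:
        P=np.array([onz(c,u,v,.033)[:2] for v,u in np.argwhere(l==i)[::3]]).astype(np.float32)*1000
        print(st[i],cv2.minEnclosingCircle(P),cv2.minAreaRect(P))
E
```

```text
[-0.44591553  0.98320753 -0.20737536  1.19117834  0.20661982  0.98732386
  0.88466948]
to [0.597, 0.3135, 0.02] 180 | before-turn axes [-0.0014  0.0022  0.1282] after-turn axes [-0.0014  0.0022  0.1282] turn -0.0043 rows>= 4.0 1.0
[ 277  196   98   96 7411] ((597.5546875, 317.0556335449219), 33.79169464111328) ((597.819091796875, 316.86785888671875), (66.354736328125, 65.40449523925781), 44.833248138427734)
```

View pics/w3.png

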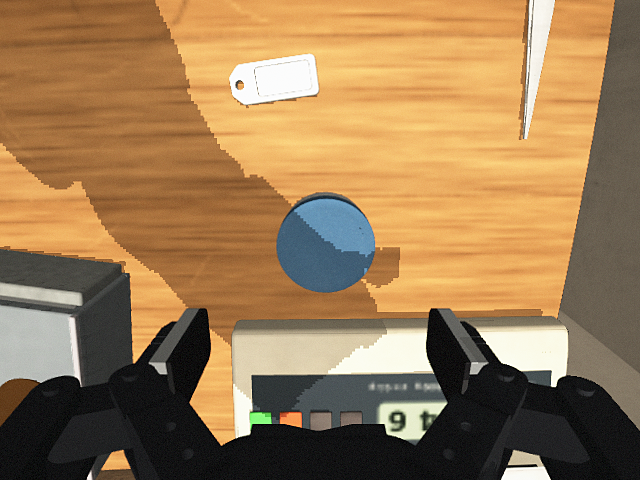

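The wrist view shows the tin's lid at (326,243) with a 33.8 mm radius, so its centre is (0.5976, 0.317). The tag and scale are clear of the fingers.

Request:
play_rows(fingers=[-1,-1,-1,-1,-1], offset=[[-0.002,0.0057,0.035],[0,0,0.035],[0,0,0.035],[0,0,0.018],[0,0,0.006]], yaw=[-0.004,0,0,0,0])

```text
time_s: 10.68
tool_pos: [0.5961, 0.3165, 0.0159]
ee_rot: [-3.139, -0.004, -3.141]
contact_force: [-0.8, -0.5, 0.2]
gripper_width: 0.996
gripper_force: 0.0
```

Request:
play_rows(fingers=[-0.4,0,0.5,0.5,0.5], offset=[[0,0,0],[0,0,0],[0,0,0],[0,0,0],[0,0,0]], yaw=[0,0,0,0,0])

```text
time_s: 11.1
tool_pos: [0.598, 0.3174, 0.0205]
ee_rot: [3.141, 0.002, -3.139]
contact_force: [-1.8, -0.9, 8.2]
gripper_width: 0.762
gripper_force: 34.1
```

Request:
play_rows(fingers=[0.5,0.5,0.5,0.5,0.5], offset=[[0,0,-0.02],[0,0,-0.035],[0,0,-0.035],[0,0,-0.035],[0,0,0]], yaw=[0,0,0,0,0])

```text
time_s: 11.52
tool_pos: [0.5996, 0.3184, 0.1517]
ee_rot: [3.137, 0.008, -3.139]
contact_force: [1.2, 0.3, -0.9]
gripper_width: 0.761
gripper_force: 34.2
```

```bash
python3 - <<'E'
from h import *
go([.6709,-.0394,.15],82.2)
E
```

```text
to [0.6709, -0.0394, 0.15] 82.2 | before-turn axes [-0.0703 -0.358   0.0017] after-turn axes [-0.3448  0.1192  0.0017] turn 0.8163 rows>= 9.0 14.0
```

Request:
play_rows(fingers=[0.5,0.5,0.5,0.5,0.5], offset=[[0.035,0,0],[0,0,0],[0,0,0],[0,0,0],[0,0,0]], yaw=[0,0.058,0.058,0.058,0.058])

```text
time_s: 11.93
tool_pos: [0.5626, 0.3171, 0.1447]
ee_rot: [3.141, 0.0, 2.653]
contact_force: [0.4, 0.6, -1.6]
gripper_width: 0.764
gripper_force: 34.2
```

Request:
play_rows(fingers=[0.5,0.5,0.5,0.5,0.5], offset=[[0,0,0],[0,0,0],[0,0,0],[0,0,0],[0,0,0]], yaw=[0.058,0.058,0.058,0.058,0.058])

```text
time_s: 12.35
tool_pos: [0.5626, 0.3171, 0.1446]
ee_rot: [3.141, -0.0, 2.045]
contact_force: [-1.0, -0.1, -1.3]
gripper_width: 0.763
gripper_force: 34.2
```

Request:
play_rows(fingers=[0.5,0.5,0.5,0.5,0.5], offset=[[0,0,0],[0,0,0],[0,0,0],[0,0,0],[0,0,0]], yaw=[0.058,0.058,0.058,0.058,0.058])

```text
time_s: 12.77
tool_pos: [0.5625, 0.3172, 0.1446]
ee_rot: [3.141, -0.001, 1.438]
contact_force: [0.1, -0.7, -1.2]
gripper_width: 0.765
gripper_force: 34.2
```

Request:
play_rows(fingers=[0.5,0.5,0.5,0.5,0.5], offset=[[-0.035,0,0],[-0.035,0,0],[-0.035,0,0],[-0.035,0,0],[-0.035,0,0]], yaw=[0,0,0,0,0])

```text
time_s: 13.18
tool_pos: [0.54, 0.1421, 0.1447]
ee_rot: [3.141, -0.0, 1.445]
contact_force: [1.1, -0.5, -1.3]
gripper_width: 0.761
gripper_force: 34.2
```

Request:
play_rows(fingers=[0.5,0.5,0.5,0.5,0.5], offset=[[-0.035,0,0],[-0.035,0,0],[-0.035,0,0],[-0.035,0,0],[-0.02,0,0]], yaw=[0,0,0,0,0])

```text
time_s: 13.6
tool_pos: [0.5197, -0.0192, 0.1448]
ee_rot: [3.141, 0.001, 1.441]
contact_force: [0.1, -1.2, -0.8]
gripper_width: 0.76
gripper_force: 34.2
```

Request:
play_rows(fingers=[0.5,0.5,0.5,0.5,0.5], offset=[[0,0.035,0],[0,0.035,0],[0,0.035,0],[0,0.035,0],[0,0,0]], yaw=[0,0,0,0,0])

```text
time_s: 14.02
tool_pos: [0.6639, -0.0336, 0.1447]
ee_rot: [3.135, -0.0, 1.444]
contact_force: [-1.8, -0.0, -2.0]
gripper_width: 0.761
gripper_force: 34.2
```

```bash
python3 - <<'E'
from h import *
go([.6709,-.0394,.092],82.2)
E
```

```text
to [0.6709, -0.0394, 0.092] 82.2 | before-turn axes [-0.0049  0.0077  0.0527] after-turn axes [-0.0048  0.0078  0.0527] turn 0.0047 rows>= 2.0 1.0
```

Request:
play_rows(fingers=[0.5,0.5,0.5,0.5,0.5], offset=[[-0.005,0.007,0.02],[0,0,0.02],[0,0,0.01],[0,0,0.003],[0,0,0]], yaw=[0.004,0,0,0,0])

```text
time_s: 14.43
tool_pos: [0.6645, -0.0386, 0.0914]
ee_rot: [-3.141, 0.0, 1.436]
contact_force: [-0.4, -0.0, -0.9]
gripper_width: 0.764
gripper_force: 34.2
```

Request:
play_rows(fingers=[0.5], offset=[[0,0,0]], yaw=[0])

```text
time_s: 14.52
tool_pos: [0.6649, -0.0385, 0.092]
ee_rot: [3.141, -0.0, 1.436]
contact_force: [-0.8, -0.8, -1.5]
gripper_width: 0.765
gripper_force: 34.2
```

```bash
python3 - <<'E'
from h import *
s=bot.get_state();print(s["contact_force"]);go([.6709,-.0394,.092],82.2,s)
E
```

```text
[-0.76949628 -0.79351455 -1.46414444]
to [0.6709, -0.0394, 0.092] 82.2 | before-turn axes [-0.0001  0.006  -0.    ] after-turn axes [-0.0001  0.006  -0.    ] turn 0.0007 rows>= 1.0 1.0
```

Shift 6 mm to the back, touch down, release and lift.

Request:
play_rows(fingers=[0.5,0.5,0.5], offset=[[0,0.006,0],[0,0,0.001],[0,0,0]], yaw=[0,0,0])

```text
time_s: 14.77
tool_pos: [0.6708, -0.0394, 0.0906]
ee_rot: [3.141, -0.0, 1.436]
contact_force: [1.1, -0.5, 1.0]
gripper_width: 0.764
gripper_force: 34.4
```

Request:
play_rows(fingers=[-0.65,-0.8,-1,-1], offset=[[0,0,0],[0,0,0],[0,0,0],[0,0,0]], yaw=[0,0,0,0])

```text
time_s: 15.1
tool_pos: [0.6707, -0.0395, 0.0904]
ee_rot: [3.142, 0.0, 1.436]
contact_force: [-0.1, 0.4, 0.2]
gripper_width: 1.001
gripper_force: 0.0
```

Request:
play_rows(fingers=[-1,-1,-1,-1], offset=[[0,0,-0.015],[0,0,-0.03],[0,0,-0.035],[0,0,0]], yaw=[0,0,0,0])

```text
time_s: 15.43
tool_pos: [0.6728, -0.0399, 0.1766]
ee_rot: [3.133, -0.0, 1.436]
contact_force: [1.1, -0.2, 1.1]
gripper_width: 0.997
gripper_force: 0.0
```

```bash
python3 - <<'E'
from h import *
s=bot.get_state();print(s["contact_force"]);c=eyes.get_calibration("wrist");im=eyes.snapshot("wrist")
H,S,V=cv2.split(cv2.cvtColor(im,cv2.COLOR_BGR2HSV));m=((H>95)&(H<125)&(S>60)).astype(np.uint8)
n,l,st,ce=cv2.connectedComponentsWithStats(m)
for i in range(1,n):
    if st[i,4]>1500:
        P=np.array([onz(c,u,v,.103)[:2] for v,u in np.argwhere(l==i)[::3]]).astype(np.float32)*1000
        print(st[i],cv2.minEnclosingCircle(P),cv2.minAreaRect(P))
# drum target, closing axis along world angle: image-vertical axis -> yaw ; 
go([.567,-.342,.15],82.2,s); go([.567,-.342,.15],52,s)
E
```

```text
[ 1.08269213 -0.19067252  1.06766875]
[  255   205   117   114 10435] ((671.0443115234375, -38.4620246887207), 34.097618103027344) ((671.2246704101562, -38.94102478027344), (67.40715789794922, 65.55184173583984), 52.00651550292969)
to [0.567, -0.342, 0.15] 82.2 | before-turn axes [-0.3136 -0.0642  0.0266] after-turn axes [-0.3137 -0.0639  0.0266] turn 0.0006 rows>= 8.0 1.0
to [0.567, -0.342, 0.15] 52 | before-turn axes [-0.3136 -0.0642  0.0266] after-turn axes [-0.3032  0.1026  0.0266] turn 0.2523 rows>= 8.0 5.0
```

The tin stands at (0.671, −0.039), on target. Now the counter, gripped along world y (yaw 9°) to clear the lever, the knob and the tag.

Request:
play_rows(fingers=[-1,-1,-1,-1,-1], offset=[[-0.035,-0.007,0],[-0.035,-0.007,0],[-0.035,-0.007,0],[-0.035,-0.007,0],[-0.035,-0.007,0.005]], yaw=[0,0,0,0,0])

```text
time_s: 15.9
tool_pos: [0.6119, -0.2097, 0.1655]
ee_rot: [3.141, 0.0, 1.436]
contact_force: [0.5, -1.6, 0.8]
gripper_width: 1.006
gripper_force: 0.0
```

Request:
play_rows(fingers=[-1,-1,-1,-1,-1], offset=[[-0.035,-0.007,0.005],[-0.035,-0.007,0.005],[-0.035,-0.007,0.005],[-0.033,-0.008,0.005],[0,0,0]], yaw=[0,0,0,0,0.056])

```text
time_s: 16.32
tool_pos: [0.5606, -0.3484, 0.1439]
ee_rot: [-3.139, 0.004, 1.314]
contact_force: [-2.5, -1.0, 0.4]
gripper_width: 0.998
gripper_force: 0.0
```

Request:
play_rows(fingers=[-1,-1,-1,-1,-1], offset=[[0,0,0],[0,0,0],[0,0,0],[0,0,0],[0,0,0]], yaw=[0.056,0.056,0.056,0.056,0.056])

```text
time_s: 16.73
tool_pos: [0.5651, -0.341, 0.1447]
ee_rot: [-3.141, 0.0, 0.726]
contact_force: [1.6, 0.3, 0.3]
gripper_width: 1.001
gripper_force: 0.0
```

Request:
play_rows(fingers=[-1,-1,-1,-1,-1], offset=[[0,0,0],[0,0,0],[0,0,0],[0,0,0],[0,0,0]], yaw=[0.056,0.056,0.056,0.056,0.056])

```text
time_s: 17.15
tool_pos: [0.5651, -0.3409, 0.1448]
ee_rot: [-3.141, 0.001, 0.14]
contact_force: [0.1, 0.6, -0.3]
gripper_width: 1.003
gripper_force: 0.0
```

Request:
play_rows(fingers=[-1,-1], offset=[[0,0,0],[0,0,0]], yaw=[0,0])

```text
time_s: 17.32
tool_pos: [0.5651, -0.3409, 0.1448]
ee_rot: [-3.142, 0.001, 0.15]
contact_force: [0.8, 0.5, -0.1]
gripper_width: 0.997
gripper_force: 0.0
```

```bash
python3 - <<'E'
from h import *
s=bot.get_state();c=eyes.get_calibration("wrist");im=eyes.snapshot("wrist");cv2.imwrite("pics/w4.png",im)
print(s["qpos"][6]);go([.567,-.342,.022],9,s)
H,S,V=cv2.split(cv2.cvtColor(im,cv2.COLOR_BGR2HSV));m=((S<60)&(V>120)).astype(np.uint8)
m=cv2.morphologyEx(m,cv2.MORPH_OPEN,np.ones((19,19)))
n,l,st,ce=cv2.connectedComponentsWithStats(m)
for i in range(1,n):
    if st[i,4]>800:
        P=np.array([onz(c,u,v,.024)[:2] for v,u in np.argwhere(l==i)[::3]]).astype(np.float32)*1000
        print(st[i],cv2.minEnclosingCircle(P),cv2.minAreaRect(P))
E
```

```text
-0.5717115649151804
to [0.567, -0.342, 0.022] 9 | before-turn axes [0.0017 0.0014 0.1228] after-turn axes [0.0017 0.0014 0.1228] turn -0.0036 rows>= 3.0 1.0
[   0    0   74  204 9844] ((628.0386962890625, -148.65057373046875), 67.3469009399414) ((628.2357788085938, -147.18328857421875), (41.344337463378906, 130.16844177246094), 82.34877014160156)
[ 312  203   40   39 1222] ((579.193115234375, -347.69024658203125), 18.68338394165039) ((579.1895751953125, -347.6666564941406), (26.362438201904297, 26.529407501220703), 8.592798233032227)
[ 264  285   60   38 1804] ((515.2811889648438, -331.17266845703125), 25.10648536682129) ((515.3748168945312, -330.9256286621094), (47.446529388427734, 25.628999710083008), 83.28453826904297)
[ 594  346   46   74 2347] ((474.959228515625, -602.1680908203125), 42.58378601074219) ((475.6947937011719, -601.3660278320312), (78.94245147705078, 37.3682861328125), 25.445302963256836)
```

View pics/w4.png

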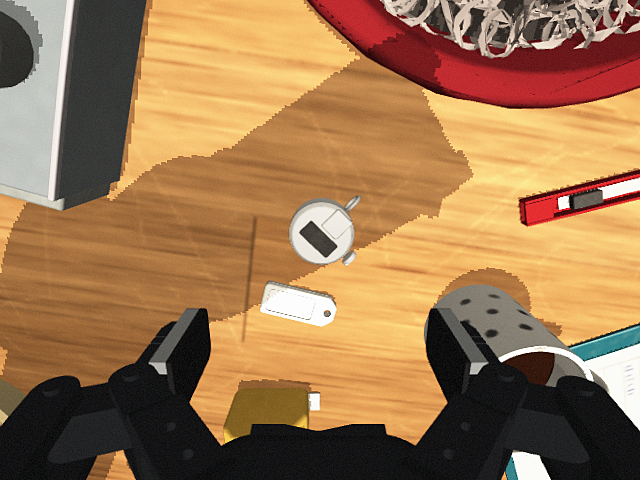

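The wrist view shows the drum centred at about (322,232), with the lever at (352,203), the knob at (349,257), the tag below it at (298,303) and the mug clear to the right.

```bash
python3 - <<'E'
from h import *
c=eyes.get_calibration("wrist")
for q in((322,232),(290,232),(355,232),(322,199),(322,265)):print(onz(c,*q,.024))
p=onz(c,322,232,.022);go(p.round(4).tolist(),9)
E
```

```text
[ 0.57150271 -0.34229348  0.024     ]
[ 0.56825428 -0.32085982  0.024     ]
[ 0.5748581  -0.36440281  0.024     ]
[ 0.59389969 -0.33882307  0.024     ]
[ 0.54785108 -0.34596045  0.024     ]
to [0.5709, -0.3424, 0.022] 9 | before-turn axes [0.0055 0.0023 0.1229] after-turn axes [0.0055 0.0024 0.1229] turn -0.0033 rows>= 3.0 1.0
```

Request:
play_rows(fingers=[-0.8,-0.8,-0.8,-0.8,-0.8], offset=[[0.004,0.002,0.035],[0,0,0.035],[0,0,0.03],[0,0,0.016],[0,0,0.006]], yaw=[0,0,0,0,0])

```text
time_s: 17.78
tool_pos: [0.5686, -0.342, 0.0209]
ee_rot: [-3.14, 0.002, 0.148]
contact_force: [0.5, -0.3, 0.4]
gripper_width: 0.893
gripper_force: 0.0
```

Request:
play_rows(fingers=[-0.3,0,0.6,0.6,0.6], offset=[[0,0,0],[0,0,0],[0,0,0],[0,0,0],[0,0,0]], yaw=[0,0,0,0,0])

```text
time_s: 18.2
tool_pos: [0.5703, -0.343, 0.0254]
ee_rot: [3.14, -0.002, 0.146]
contact_force: [-0.4, -0.6, 5.5]
gripper_width: 0.514
gripper_force: 30.1
```

Request:
play_rows(fingers=[0.6,0.6], offset=[[0,0,0],[0,0,0]], yaw=[0,0])

```text
time_s: 18.37
tool_pos: [0.5702, -0.343, 0.0254]
ee_rot: [3.14, -0.002, 0.146]
contact_force: [-1.8, 0.4, 4.9]
gripper_width: 0.512
gripper_force: 30.1
```

Request:
play_rows(fingers=[0.6,0.6,0.6,0.6,0.6], offset=[[0,0,-0.02],[0,0,-0.035],[0,0,-0.035],[0,0,-0.035],[0,0,0]], yaw=[0,0,0,0,0])

```text
time_s: 18.78
tool_pos: [0.5715, -0.3442, 0.1566]
ee_rot: [3.134, -0.008, 0.147]
contact_force: [-0.0, -1.6, -0.5]
gripper_width: 0.511
gripper_force: 31.0
```

```bash
python3 - <<'E'
from h import *
go([.6609,-.1122,.165],82.2)
E
```

```text
to [0.6609, -0.1122, 0.165] 82.2 | before-turn axes [ 0.1224 -0.2165 -0.0084] after-turn axes [ 0.242   0.0571 -0.0084] turn -0.615 rows>= 6.0 11.0
```

Request:
play_rows(fingers=[0.6,0.6,0.6,0.6,0.6], offset=[[0,0,-0.01],[0,0,-0.01],[0,0,-0.01],[0,0,0],[0,0,0]], yaw=[-0.056,-0.056,-0.056,-0.056,-0.056])

```text
time_s: 19.2
tool_pos: [0.5699, -0.3428, 0.1803]
ee_rot: [3.139, -0.001, 0.738]
contact_force: [0.2, 0.4, -1.8]
gripper_width: 0.514
gripper_force: 31.0
```

Request:
play_rows(fingers=[0.6,0.6,0.6,0.6,0.6], offset=[[0,0,0],[0,0,0],[0,0,0],[0,0,0],[0,0,0]], yaw=[-0.056,-0.056,-0.056,-0.056,-0.056])

```text
time_s: 19.62
tool_pos: [0.5697, -0.3427, 0.1796]
ee_rot: [3.14, 0.001, 1.325]
contact_force: [-0.4, -0.6, -2.0]
gripper_width: 0.51
gripper_force: 31.0
```

Request:
play_rows(fingers=[0.6,0.6,0.6,0.6,0.6], offset=[[0,0,0],[0.035,0.008,0],[0.035,0.008,0],[0.035,0.008,0],[0.035,0.008,0]], yaw=[-0.055,0,0,0,0])

```text
time_s: 20.03
tool_pos: [0.6209, -0.2069, 0.1797]
ee_rot: [3.14, 0.001, 1.434]
contact_force: [0.7, -0.1, -0.3]
gripper_width: 0.509
gripper_force: 31.0
```

Request:
play_rows(fingers=[0.6,0.6,0.6,0.6,0.6], offset=[[0.035,0.008,0],[0.035,0.008,0],[0.03,0.008,0],[0,0,0],[0,0,0]], yaw=[0,0,0,0,0])

```text
time_s: 20.45
tool_pos: [0.6583, -0.1107, 0.1792]
ee_rot: [3.14, 0.0, 1.437]
contact_force: [-0.2, -0.9, -0.8]
gripper_width: 0.515
gripper_force: 31.0
```

```bash
python3 - <<'E'
from h import *
s=bot.get_state();print(s["gripper_width"]);go([.6609,-.1122,.097],82.2,s)
E
```

```text
0.515425865098322
to [0.6609, -0.1122, 0.097] 82.2 | before-turn axes [-0.0011  0.0027  0.0822] after-turn axes [-0.0011  0.0027  0.0822] turn 0.001 rows>= 2.0 1.0
```

Request:
play_rows(fingers=[0.6,0.6,0.6,0.6,0.6], offset=[[-0.001,0.0027,0.03],[0,0,0.03],[0,0,0.016],[0,0,0.005],[0,0,0.002]], yaw=[0.001,0,0,0,0])

```text
time_s: 20.87
tool_pos: [0.6598, -0.1151, 0.0956]
ee_rot: [-3.141, 0.001, 1.431]
contact_force: [-0.2, -0.2, 0.1]
gripper_width: 0.516
gripper_force: 31.0
```

Request:
play_rows(fingers=[0.6,0.6], offset=[[0,0,0],[0,0,0]], yaw=[0,0])

```text
time_s: 21.03
tool_pos: [0.6607, -0.1144, 0.0967]
ee_rot: [3.14, 0.0, 1.431]
contact_force: [-0.1, -0.6, -0.3]
gripper_width: 0.513
gripper_force: 31.0
```

Request:
play_rows(fingers=[-0.2,-0.5,-0.6,-0.6], offset=[[0,0,0],[0,0,0],[0,0,0],[0,0,0]], yaw=[0,0,0,0])

```text
time_s: 21.37
tool_pos: [0.6604, -0.1138, 0.0956]
ee_rot: [3.141, 0.0, 1.432]
contact_force: [-0.1, 0.6, 0.1]
gripper_width: 0.8
gripper_force: 0.0
```

Request:
play_rows(fingers=[-0.6,-0.6,-0.6,-0.6], offset=[[0,0,-0.015],[0,0,-0.03],[0,0,-0.035],[0,0,0]], yaw=[0,0,0,0])

```text
time_s: 21.7
tool_pos: [0.6624, -0.1143, 0.1817]
ee_rot: [3.133, 0.001, 1.432]
contact_force: [1.0, -0.1, 0.7]
gripper_width: 0.801
gripper_force: 0.0
```

```bash
python3 - <<'E'
from h import *
s=bot.get_state();c=eyes.get_calibration("wrist");im=eyes.snapshot("wrist");cv2.imwrite("pics/w5.png",im)
go([.405,-.32,.15],98,s)
K=np.array(c["intrinsics"]);print(c["T"].round(4).tolist())
E
```

```text
to [0.405, -0.32, 0.15] 98 | before-turn axes [-0.2393 -0.2264  0.0317] after-turn axes [-0.1678 -0.2835  0.0317] turn -0.133 rows>= 8.0 3.0
[[0.9904, -0.1341, -0.0345, 0.6724], [-0.1382, -0.9441, -0.2994, -0.0374], [0.0076, 0.3013, -0.9535, 0.3055], [0.0, 0.0, 0.0, 1.0]]
```

View pics/w5.png

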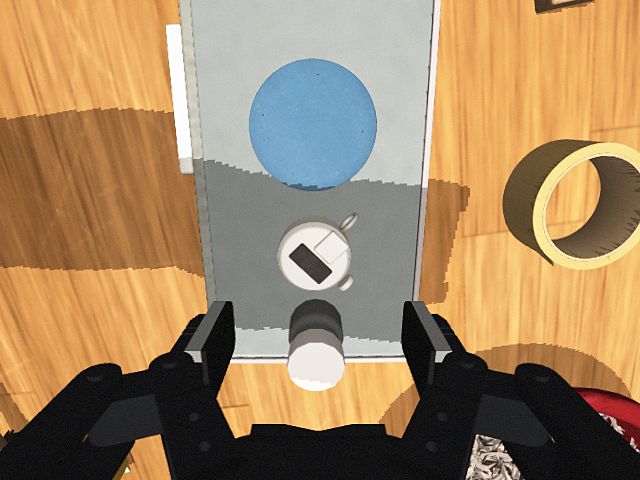

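The tin (313,125), counter (315,254) and jar (315,360) stand in one row, all upright. Now the tape measure.

Request:
play_rows(fingers=[-0.9,-0.9,-0.9,-0.9,-0.9], offset=[[-0.024,-0.023,0],[-0.024,-0.023,0],[-0.024,-0.023,0],[-0.024,-0.023,0],[-0.024,-0.023,0]], yaw=[0,0,0,0,0])

```text
time_s: 22.17
tool_pos: [0.5282, -0.2172, 0.175]
ee_rot: [-3.141, 0.0, 1.432]
contact_force: [1.3, -0.4, -0.4]
gripper_width: 0.948
gripper_force: 0.0
```

Request:
play_rows(fingers=[-0.9,-0.9,-0.9,-0.9,-0.9], offset=[[-0.024,-0.023,0],[-0.024,-0.023,0],[-0.024,-0.023,0],[-0.024,-0.023,0.005],[-0.023,-0.021,0.01]], yaw=[0,0,0,0,0])

```text
time_s: 22.58
tool_pos: [0.4, -0.3198, 0.1607]
ee_rot: [3.141, 0.001, 1.432]
contact_force: [-0.1, -1.7, 1.1]
gripper_width: 0.95
gripper_force: 0.0
```

Request:
play_rows(fingers=[-0.9,-0.9,-0.9,-0.9,-0.9], offset=[[0,0,0],[0,0,0],[0,0,0],[0,0,0],[0,0,0]], yaw=[-0.044,-0.044,-0.044,0,0])

```text
time_s: 23.0
tool_pos: [0.4013, -0.3188, 0.1601]
ee_rot: [-3.142, -0.0, 1.705]
contact_force: [0.7, -0.1, -0.3]
gripper_width: 0.949
gripper_force: 0.0
```

```bash
python3 - <<'E'
from h import *
s=bot.get_state();c=eyes.get_calibration("wrist");im=eyes.snapshot("wrist");cv2.imwrite("pics/w6.png",im)
print(s["tool_pos"],np.degrees(s["ee_rot"][2]),s["qpos"][6])
H,S,V=cv2.split(cv2.cvtColor(im,cv2.COLOR_BGR2HSV));m=((H>23)&(H<35)&(S>150)&(V>60)).astype(np.uint8)
n,l,st,ce=cv2.connectedComponentsWithStats(m)
for i in range(1,n):
    if st[i,4]>1500:
        P=np.array([onz(c,u,v,.057)[:2] for v,u in np.argwhere(l==i)[::3]]).astype(np.float32)*1000
        print(st[i],cv2.minAreaRect(P),cv2.boxPoints(cv2.minAreaRect(np.argwhere(l==i)[:,::-1].astype(np.float32))).tolist())
cv2.imwrite("pics/w6c.png",cv2.resize(im[120:340,200:440],None,fx=2.5,fy=2.5))
p=cv2.imread("pics/w5.png")
E
```

```text
[ 0.40127573 -0.31878817  0.16012034] 97.70354583669847 0.7582047871452627
```

View pics/w6c.png

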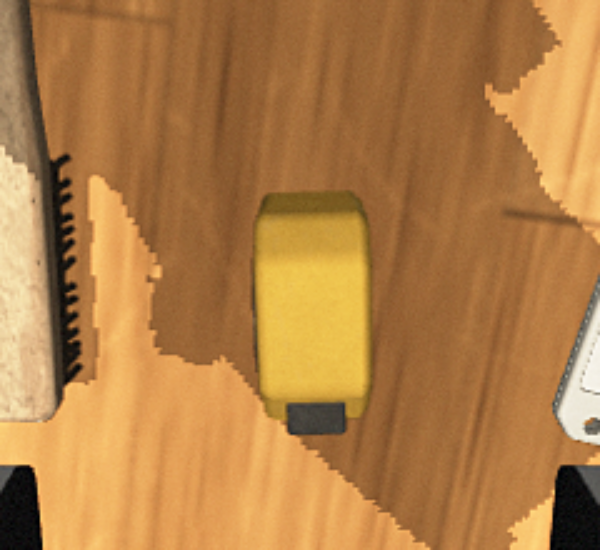

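The crop shows the tape's top spanning (255–370, 192–418), aligned with the tool to within about 1°. Its mouth is at (316,418), towards the robot's right.

```bash
python3 - <<'E'
from h import *
c=eyes.get_calibration("wrist");f=lambda x,y,z:onz(c,200+x/2.5-.3,120+y/2.5-.3,z)
for z in(.045,.055):
    a,b=f(313,192,z),f(315,418,z);l,r=f(256,300,z),f(370,300,z);print(z,a,b,np.linalg.norm(a-b),np.linalg.norm(l-r),(a+b)/2,(l+r)/2)
    go([*((a+b)/2)[:2].round(4).tolist(),.045],98)
E
```

```text
0.045 [ 0.40178933 -0.28651539  0.045     ] [ 0.41117997 -0.3491764   0.045     ] 0.06336076269236862 0.03034691970173212 [ 0.40648465 -0.31784589  0.045     ] [ 0.40584573 -0.31531097  0.045     ]
to [0.4065, -0.3178, 0.045] 98 | before-turn axes [0.0002 0.0052 0.1151] after-turn axes [0.0002 0.0052 0.1151] turn -0.0026 rows>= 3.0 1.0
0.055 [ 0.40135614 -0.28465377  0.055     ] [ 0.41035398 -0.34469374  0.055     ] 0.06071045351900641 0.029077542310249543 [ 0.40585506 -0.31467375  0.055     ] [ 0.40524286 -0.31224487  0.055     ]
to [0.4059, -0.3147, 0.045] 98 | before-turn axes [0.0034 0.0051 0.1151] after-turn axes [0.0034 0.0051 0.1151] turn -0.0026 rows>= 3.0 1.0
```

Case measures 63 × 30 mm, as it should. Grip it at 45 mm height.

Request:
play_rows(fingers=[-0.5,-0.5,-0.5,-0.5,-0.5], offset=[[0.001,0.005,0.02],[0,0,0.03],[0,0,0.035],[0,0,0.025],[0,0,0.005]], yaw=[0,0,0,0,0])

```text
time_s: 23.47
tool_pos: [0.405, -0.3161, 0.042]
ee_rot: [-3.138, -0.003, 1.706]
contact_force: [0.6, 0.3, 0.4]
gripper_width: 0.748
gripper_force: 0.0
```

Request:
play_rows(fingers=[0,0.2,0.8,0.8,0.8], offset=[[0,0,0],[0,0,0],[0,0,0],[0,0,0],[0,0,0]], yaw=[0,0,0,0,0], force=40)

```text
time_s: 23.88
tool_pos: [0.4068, -0.3175, 0.0469]
ee_rot: [3.14, 0.002, 1.708]
contact_force: [-0.6, 0.5, 9.6]
gripper_width: 0.342
gripper_force: 39.7
```

Request:
play_rows(fingers=[0.8,0.8], offset=[[0,0,0],[0,0,0]], yaw=[0,0])

```text
time_s: 24.05
tool_pos: [0.4067, -0.3175, 0.0469]
ee_rot: [3.14, 0.002, 1.708]
contact_force: [-1.1, 1.8, 10.5]
gripper_width: 0.346
gripper_force: 39.7
```

```bash
python3 - <<'E'
from h import *
s=bot.get_state();print(s["tool_pos"],s["gripper_width"]);go([.6821,.0424,.26],82.2,s)
E
```

```text
[ 0.40673592 -0.31754552  0.04692822] 0.3458542918223684
to [0.6821, 0.0424, 0.26] 82.2 | before-turn axes [ 0.3189  0.322  -0.2131] after-turn axes [ 0.394   0.224  -0.2131] turn 0.1305 rows>= 13.0 3.0
```

Request:
play_rows(fingers=[0.8,0.8,0.8,0.8,0.8], offset=[[0,0,-0.015],[0,0,-0.03],[0,0,-0.035],[0,0,-0.035],[0,0,0]], yaw=[0,0,0.0435,0.0435,0.0435])

```text
time_s: 24.47
tool_pos: [0.4077, -0.3183, 0.1669]
ee_rot: [3.133, 0.003, 1.43]
contact_force: [1.2, 0.2, -0.2]
gripper_width: 0.346
gripper_force: 40.0
```

Request:
play_rows(fingers=[0.8,0.8,0.8,0.8,0.8], offset=[[0.035,0,0],[0.035,0,0],[0.035,0,0],[0.035,0,0],[0.035,0,0]], yaw=[0,0,0,0,0])

```text
time_s: 24.88
tool_pos: [0.43, -0.1422, 0.1614]
ee_rot: [3.14, -0.0, 1.434]
contact_force: [2.0, 0.1, -1.3]
gripper_width: 0.345
gripper_force: 39.9
```

Request:
play_rows(fingers=[0.8,0.8,0.8,0.8,0.8], offset=[[0.035,0,0],[0.035,0,0],[0.035,0,0],[0.035,0,0],[0.035,0,0]], yaw=[0,0,0,0,0])

```text
time_s: 25.3
tool_pos: [0.4538, 0.0316, 0.1614]
ee_rot: [3.14, -0.001, 1.435]
contact_force: [0.4, -0.6, -1.2]
gripper_width: 0.344
gripper_force: 39.9
```

Request:
play_rows(fingers=[0.8,0.8,0.8,0.8], offset=[[0.035,0,0],[0.008,0,0],[0,0,0],[0,0,0]], yaw=[0,0,0,0])

```text
time_s: 25.63
tool_pos: [0.4595, 0.0721, 0.161]
ee_rot: [3.141, -0.0, 1.435]
contact_force: [-0.2, -0.7, -2.0]
gripper_width: 0.347
gripper_force: 39.9
```

```bash
python3 - <<'E'
from h import *
s=bot.get_state();print(s["tool_pos"],s["gripper_width"]);go([.6821,.0424,.118],82.2,s)
c=eyes.get_calibration("top");im=eyes.snapshot("top")
cv2.imwrite("pics/org3.png",cv2.resize(im[140:280,215:395],None,fx=4,fy=4,interpolation=cv2.INTER_CUBIC))
E
```

```text
[0.45945498 0.07208925 0.16099742] 0.34651600498350776
to [0.6821, 0.0424, 0.118] 82.2 | before-turn axes [0.0007 0.2246 0.043 ] after-turn axes [0.0008 0.2246 0.043 ] turn 0.0003 rows>= 6.0 1.0
```

View pics/org3.png

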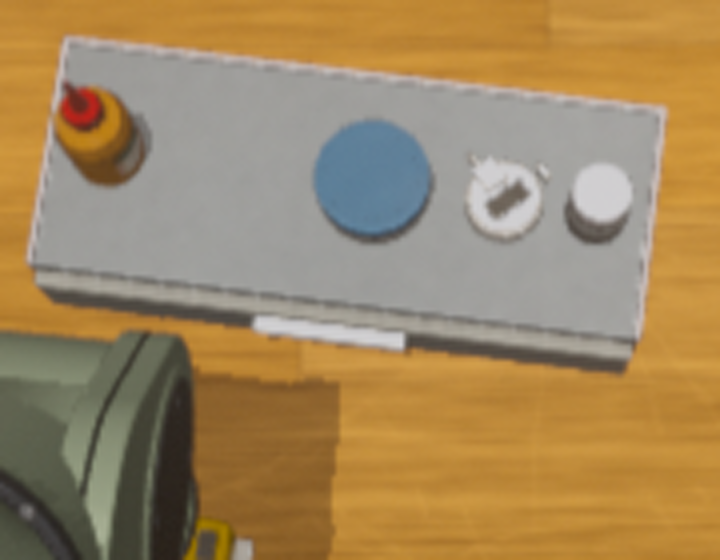

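The row looks right: tin (373,178), counter (505,200), jar (600,195), and the drawer is shut. Bring the tape measure in from the front.

Request:
play_rows(fingers=[0.8,0.8,0.8,0.8,0.8], offset=[[0.002,0.035,0],[0,0.035,0],[0,0.035,0],[0,0.035,0],[0,0.035,0]], yaw=[0,0,0,0,0])

```text
time_s: 26.1
tool_pos: [0.6345, 0.0482, 0.161]
ee_rot: [3.141, 0.0, 1.433]
contact_force: [-0.3, 1.1, -1.4]
gripper_width: 0.348
gripper_force: 39.9
```

Request:
play_rows(fingers=[0.8,0.8,0.8,0.8], offset=[[0,0.03,0],[0,0.0195,0],[0,0,0],[0,0,0]], yaw=[0,0,0,0])

```text
time_s: 26.43
tool_pos: [0.6821, 0.0415, 0.1599]
ee_rot: [-3.141, 0.001, 1.432]
contact_force: [-1.6, 0.5, -1.1]
gripper_width: 0.346
gripper_force: 40.0
```

```bash
python3 - <<'E'
from h import *
s=bot.get_state();print(s["tool_pos"],s["contact_force"]);go([.6821,.0424,.117],82.2,s)
c=eyes.get_calibration("top");C=np.array([.6727,-.026]);ex=np.array([.9907,-.1357]);ey=np.array([.1357,.9907])
for n,x,y,z in(("tin",373,178,.103),("counter",505,201,.094)):
    p=onz(c,x/4+215-.375,y/4+140-.375,z)[:2];print(n,p,(p-C)@ex,(p-C)@ey)
E
```

```text
[0.68212651 0.041541   0.15987874] [-1.60620005  0.46773609 -1.07242032]
to [0.6821, 0.0424, 0.117] 82.2 | before-turn axes [ 0.0008 -0.0001  0.0429] after-turn axes [ 0.0008 -0.0001  0.0429] turn -0.0011 rows>= 2.0 1.0
tin [ 0.66835746 -0.04249529] -0.002063739069060001 -0.016931166999360335
counter [ 0.65661579 -0.11739997] -0.003531651893858904 -0.09273258058613601
```

Request:
play_rows(fingers=[0.8,0.8,0.8,0.8,0.8], offset=[[0.001,0,0.015],[0,0,0.015],[0,0,0.008],[0,0,0.004],[0,0,0.001]], yaw=[0,0,0,0,0])

```text
time_s: 26.85
tool_pos: [0.6818, 0.0443, 0.1172]
ee_rot: [-3.141, 0.0, 1.434]
contact_force: [0.1, -0.2, -1.6]
gripper_width: 0.342
gripper_force: 40.0
```

Request:
play_rows(fingers=[0.8,0.8], offset=[[0,0,0],[0,0,0]], yaw=[0,0])

```text
time_s: 27.02
tool_pos: [0.6825, 0.0447, 0.1181]
ee_rot: [3.141, -0.0, 1.435]
contact_force: [-0.3, -0.5, -1.8]
gripper_width: 0.341
gripper_force: 40.0
```

```bash
python3 - <<'E'
from h import *
s=bot.get_state();print(s["contact_force"]);go([.6821,.0424,.117],82.2,s)
E
```

```text
[-0.31293543 -0.50464283 -1.84708259]
to [0.6821, 0.0424, 0.117] 82.2 | before-turn axes [-0.0023 -0.0001  0.0011] after-turn axes [-0.0023 -0.0001  0.0011] turn 0.0001 rows>= 1.0 1.0
```

Request:
play_rows(fingers=[0.8,0.8], offset=[[-0.001,0,0.001],[0,0,0]], yaw=[0,0])

```text
time_s: 27.18
tool_pos: [0.6825, 0.0439, 0.1171]
ee_rot: [3.14, -0.001, 1.435]
contact_force: [-1.0, 1.0, 3.3]
gripper_width: 0.346
gripper_force: 40.4
```

Request:
play_rows(fingers=[0.8,0.8], offset=[[0,0,0.0007],[0,0,0]], yaw=[0,0])

```text
time_s: 27.35
tool_pos: [0.6825, 0.044, 0.117]
ee_rot: [3.14, -0.001, 1.435]
contact_force: [-4.0, 1.9, 13.7]
gripper_width: 0.343
gripper_force: 41.6
```

Request:
play_rows(fingers=[0.25,0.15,0,-0.2,-0.3], offset=[[0,0,0],[0,0,0],[0,0,0],[0,0,0],[0,0,0]], yaw=[0,0,0,0,0])

```text
time_s: 27.77
tool_pos: [0.6821, 0.0437, 0.1155]
ee_rot: [-3.142, 0.0, 1.435]
contact_force: [1.0, 0.1, 0.3]
gripper_width: 0.656
gripper_force: 0.0
```

Request:
play_rows(fingers=[-0.3,-0.3,-0.3,-0.3,-0.3], offset=[[0,0,-0.015],[0,0,-0.03],[0,0,-0.035],[0,0,-0.035],[0,0,-0.02]], yaw=[0,0,0,0,0])

```text
time_s: 28.18
tool_pos: [0.6827, 0.0437, 0.2545]
ee_rot: [3.138, -0.0, 1.435]
contact_force: [1.3, -0.0, 0.3]
gripper_width: 0.65
gripper_force: 0.0
```

Request:
play_rows(fingers=[-0.3,-0.3,-0.3,-0.3,-0.3], offset=[[0,-0.035,0],[0,-0.035,0],[0,-0.035,0],[0,-0.035,0],[0,-0.03,0]], yaw=[0,0,0,0,0])

```text
time_s: 28.6
tool_pos: [0.5166, 0.0665, 0.2509]
ee_rot: [-3.142, -0.0, 1.435]
contact_force: [1.9, 0.5, -0.1]
gripper_width: 0.655
gripper_force: 0.0
```

Request:
play_rows(fingers=[-0.3,-0.3,-0.3,-0.3,-0.3], offset=[[0.035,0,0],[0.035,0,0],[0.035,0,0],[0.035,0,0],[0.035,0,0]], yaw=[0,0,0,0,0])

```text
time_s: 29.02
tool_pos: [0.5426, 0.2415, 0.2508]
ee_rot: [3.141, -0.0, 1.435]
contact_force: [1.2, 0.1, -0.5]
gripper_width: 0.648
gripper_force: 0.0
```

```bash
python3 - <<'E'
from h import *
c=eyes.get_calibration("top");im=eyes.snapshot("top");cv2.imwrite("pics/top9.png",im)
o=im[140:280,215:395];cv2.imwrite("pics/org4.png",cv2.resize(o,None,fx=4,fy=4,interpolation=cv2.INTER_CUBIC))
a=cv2.imread("pics/top0.png")
d=cv2.absdiff(a,im).max(2)
for n,(x,y,w,h) in dict(bottle=(228,160,24,28),jar=(354,178,24,24),tagL=(160,258,32,18),tagR=(415,250,32,18),mug=(472,235,60,45)).items(): print(n,(d[y:y+h,x:x+w]>40).mean().round(3))
E
```

```text
bottle 0.0
jar 0.0
tagL 0.0
tagR 0.0
mug 0.0
```

View pics/org4.png

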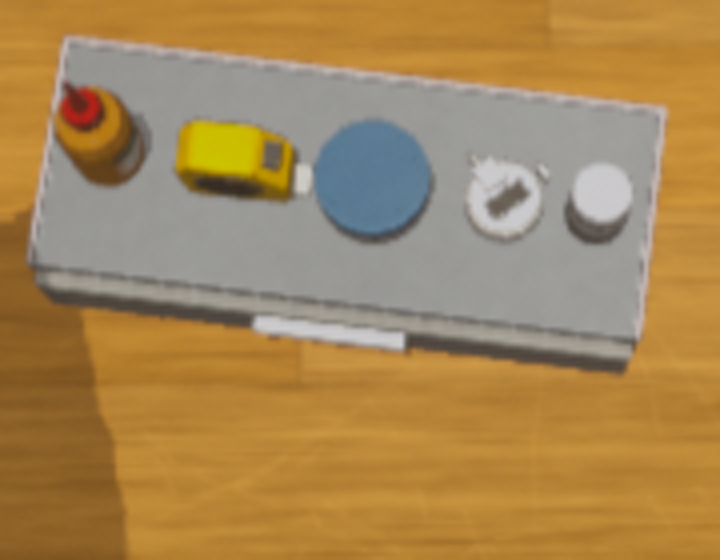

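The tape measure (235,160), tin (373,178), counter (505,200) and jar (600,195) stand upright in one row. There is clear space between them, and the tape's tip at (303,180) is free of the tin. The bottle, jar, tags and mug match the first picture, and the drawer is shut.

```bash
python3 -c "
from h import *
print(bot.hand_in())"
```

```text
the job is handed in; nothing more can be done
None
```

I handed the job in at about 29 s of the 72 s, but the simulator gave no verdict, so I can't confirm a pass: by the last pictures and touch readings the tape measure, tin and counter stand spaced in one row on the organiser, the gauge is in the shut drawer, and the bottle, jar, mug and tags have not moved.

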